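# Close the lemon box

### The job

Three identical white ingredient boxes with hinged green lids stand open on the kitchen counter. Gently lower the lid of the box that holds the lemons until it is fully closed, without slamming it or pressing hard on it. Leave the lids of the other two boxes, with tomatoes and limes, open as they are.

Things in the scene. Friction and masses are not known exactly. Their poses are not given: they have to be found in the camera images.
- lemon_lid (a joint): Angle (rad) of the green lid of the lemon box: 0 = closed and flat, grows as it opens; starts at 0.9 to 1.25. Stiff hinge: it stays where it is left; pushing near its free edge takes 0.5 to 2 N. The lid is a flat plate 140 mm long (hinge to free edge), 180 mm wide and 8 mm thick, with a tab 60 mm wide that sticks out 14 mm past the middle of the free edge.
- lemon_box: White box full of yellow lemons, 140 mm (x, hinge to front) by 180 (y) by 120 high, fixed on a wooden board that stands 5 to 45 mm high. Origin: centre of the box's underside; x points to its front, away from the robot; z is up. The hinge axis runs along y at x = -70 mm, z = 120 mm (top of the wall nearer the robot), on the lid's underside; closed, the lid's top is at z = 128 mm.
- tomato_lid_edge (a point): Middle of the free edge, on the outer face, of the lid of a second, identical box, full of red tomatoes. This lid also stands 0.9 to 1.25 rad open on a stiff hinge and must be left as it is.
- lime_lid_edge (a point): The same point on the lid of a third, identical box, full of dark green limes. This lid also stands 0.9 to 1.25 rad open on a stiff hinge and must be left as it is.

How it is judged:
By the outcome, as a careful person would: the job done as asked, in the order asked, and still so for the second after the job is handed in, with the robot touching nothing.
It also fails if it takes over 32 s, if anything falls off the work surface, if the arm or the gripper's body presses on something with over 40 N, if the wrist force passes 120 N, or if a joint passes its speed limit or range.

### The arm

A 7-joint arm with a two-finger parallel gripper is mounted at the origin on the work surface. World frame = base frame: x ahead of the robot, y to its left, z up, the work surface at z = 0. Lengths are in mm, angles in rad, forces in N, time in s.
With the tool pointing down it reaches from about 400 to 875 mm from the base axis. Payload 4.4 kg.
Tool frame: the origin (TCP) lies between the finger pads; the fingertips stand 22 mm ahead of it and the grasp point (between the pads) lies 3 mm ahead of it; z points along the fingers, y is the line along which they close (so a half turn about z gives the same grasp; the last joint's range is limited). The gripper opens to 85 mm and grips with 20 to 120 N. Pads are 22 mm wide; open, the fingers measure 114 mm over their backs; the gripper's body (76 mm by 85 mm) begins 54 mm behind the grasp point. The pads swing forward as they close: fully open they stand 13 mm farther back than shut.
Start: joints at [-1.201, 0.628, 0.038, 1.517, -0.027, 0.996, -0.02], TCP at [274.368, 589.271, 253.313] pointing down, gripper open.
Joint ranges: [-3.06, 3.06], [-0.37, 2.12], [-1.25, 1.32], [0.18, 2.47], [-1.1, 4.24], [0.23, 1.98], [-2.94, 2.94]. Speed limits (rad/s): [2.57, 2.57, 3.14, 3.14, 3.14, 3.14, 3.14].

### API

Orientations are given as [roll, pitch, yaw] about the fixed x, y, z axes, in that order (R = Rz(yaw) Ry(pitch) Rx(roll)).
In Python, from cell import ctrl gives the robot as it stands.
- The arm moves only by the tool step_arm, never from a script. Its argument "plan" is a list of rows, each an object of numbers: "dx", "dy", "dz": the shift along the tool's x, y, z scaled (see below); "ax", "ay", "az": the turn, a rotation vector about the tool's x, y, z scaled (see below); "gripper": the opening, from 0 (shut) to 1 (fully open). A call has 1 to 20 rows; each row shifts and turns the commanded pose from where the row before left it, along the tool's axes as they then stand; what a row does not reach is not made up. The controller multiplies each number of a shift by 0.3 m and each number of a turn by 90 degrees. A row lasts 1/8 s, in which the tool goes at most 62.5 mm and 10.7 degrees, less where a joint would pass 70% of its speed; a pose out of reach is approached as far as the arm can. A call with a number of a shift or a turn outside -1 to 1 is refused whole. A call with a gripper value outside its range is refused whole. The fingers move at their own pace and stop on an object; the grip force is fixed at half the most. Time passes only in rows, so rows that do not move let the fingers close. It gives the time, the measured TCP pose, the force, the opening and the grip force at its end, in the units of the state.
- ctrl.read_state(): the state, without advancing time (a new reading comes with each control period).
- ctrl.get_image(name): name is "side" or "top" or "wrist"; returns a dict with "color" (400x640x3 uint8, red, green, blue), "range_z" (400x640 float32, mm along the optical axis (not along the pixel's ray), 0 where there is no reading), "fx", "fy", "cx", "cy" (pixels), "k1" (the pictures are not rectified: a ray, as slopes to the right and down, at radius r is drawn at 1 + k1 r^2 times it, then the intrinsics apply), "T" (4x4, takes a point from camera to world coordinates); the wrist camera has in their place "T_tool_cam" (4x4, takes a point from camera to tool coordinates, whose origin is the TCP and whose axes are the flange's). Camera axes: x right, y down, z forward; pixel columns grow to the right and rows downward; lengths in mm; the calibration is good to about 2 mm. A picture is of the moment at which its call begins: read the wrist's pose just before it.
- ctrl.finish_job(): hands the job in; it is judged then, once.
The state is a dict: "clock": time; "qpos": joint angles; "qd": joint speeds; "tau": joint torques, N m; "eef_pos": TCP position; "tool_rot": TCP orientation; "force": force on the tool from outside, world axes, zero at the start; "torque": the same for the moment, N m; "width": finger opening in mm; "gripper_force": force on a finger pad.
Only numpy, scipy, OpenCV 4.12 (cv2) and the standard library are available. Lean on these libraries where they do the work, as an engineer would, in place of code of your own. Each camera call takes 0.05 s, during which the arm holds its last target. There are 200 camera calls.

## Working session

There is one attempt and no reset: what is moved stays moved. The work goes in short steps, Python scripts to look and compute and a tool call to move; the robot and the scene stay as the last step left them, time stands still between calls to the robot, and variables do not carry over. Pictures are saved under pics/ and viewed, at most 10 in all, crops included, and the job is handed in when it is done.

Besides the shell and the picture viewer there is one more tool, called after "Emit:" by a JSON object that holds its "name" and its "arguments", one argument or row to a line. step_arm: Moves the arm, as the interface text tells. Shifts and turns lie within -1 to 1; 1 stands for 0.3 m of shift or 90 degrees of turn. Its arguments: {"type":"object","properties":{"plan":{"type":"array"}},"required":["plan"]}

```bash
mkdir -p pics; python3 - <<'E'
from cell import ctrl
import cv2,numpy as np,pickle
s=ctrl.read_state();print({k:np.round(v,3) for k,v in s.items()})
for n in("top","side"):
    i=ctrl.get_image(n);pickle.dump(i,open(n+".pkl","wb"))
    cv2.imwrite(f"pics/{n}.png",i["color"][:,:,::-1]);print(n,np.round(i["T"],3).tolist(),i["fx"],i["k1"])
E
```

```text
{'clock': np.float64(0.0), 'qpos': array([-1.201,  0.629,  0.038,  1.518, -0.027,  0.996, -0.02 ]), 'qd': array([ 0.002, -0.002,  0.   ,  0.001, -0.001,  0.002,  0.001]), 'tau': array([-1.0000e-03, -5.6339e+01,  1.2260e+00, -1.9344e+01,  1.1000e-02,
        1.0000e-02, -0.0000e+00]), 'eef_pos': array([274.098, 588.737, 252.394]), 'tool_rot': array([-3.14 ,  0.   ,  2.706]), 'force': array([-0.193,  0.056, -0.144]), 'torque': array([0.081, 0.018, 0.019]), 'gripper_force': np.float64(0.0), 'width': np.float64(85.473)}
top [[0.027, -0.996, 0.09, 447.109], [-1.0, -0.028, -0.01, -3.662], [0.013, -0.089, -0.996, 1157.223], [0.0, 0.0, 0.0, 1.0]] 453.1452967655581 -0.01650209620095993
side [[-0.38, -0.861, 0.338, 209.468], [-0.925, 0.351, -0.146, 151.868], [0.007, -0.368, -0.93, 1041.206], [0.0, 0.0, 0.0, 1.0]] 445.536065106955 -0.10929215954097705
```

View pics/top.png

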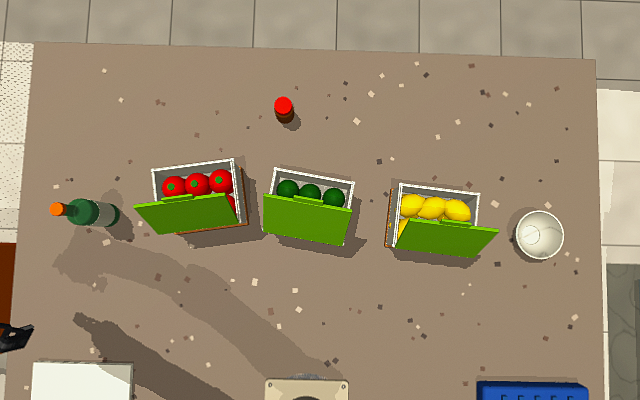

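View pics/side.png

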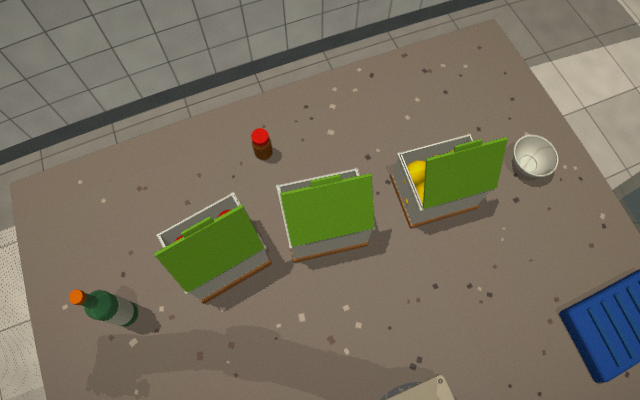

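The lemon box is the right-hand one (top picture, lid around pixel (445,238), lemons at (435,208)). Limes are in the middle and tomatoes on the left. Next I fit the lid plane.

```bash
cat > h.py <<'E'
import cv2,numpy as np
def cloud(i,T=None):
    h,w=i["range_z"].shape;v,u=np.mgrid[:h,:w].astype(float)
    K=np.array([[i["fx"],0,i["cx"]],[0,i["fy"],i["cy"]],[0,0,1]])
    # drawn slopes = s*(1+k1 r^2)
    p=cv2.undistortPoints(np.stack([u.ravel(),v.ravel()],1)[:,None],K,np.array([i["k1"],0,0,0.]))[:,0].reshape(h,w,2)
    z=i["range_z"];T=i["T"] if T is None else T
    return np.stack([p[...,0]*z,p[...,1]*z,z],-1)@T[:3,:3].T+T[:3,3]
def green(i):
    hsv=cv2.cvtColor(i["color"],cv2.COLOR_RGB2HSV)
    return cv2.inRange(hsv,(38,150,90),(60,255,255))
E
python3 - <<'E'
from h import *;import pickle
for n in("top","side"):
    i=pickle.load(open(n+".pkl","rb"));P=cloud(i)
    N,L,S,C=cv2.connectedComponentsWithStats(green(i))
    for k in range(1,N):
        if S[k,4]<800: continue
        m=cv2.erode((L==k).astype(np.uint8),np.ones((3,3)))>0
        p=P[m&(i["range_z"]>0)];c=np.median(p,0)
        for _ in range(4):
            nn=np.linalg.svd(p-c,full_matrices=False)[2][2];d=(p-c)@nn;p=p[abs(d)<max(4,2.5*np.std(d))];c=p.mean(0)
        nn*=np.sign(nn[2]);q=p[:,:]
        yaw=np.arctan2(-nn[1],-nn[0]);X=np.array([np.cos(yaw),np.sin(yaw),0]);Y=np.array([-X[1],X[0],0]);U=np.cross(Y,-nn) ;U*=np.sign(U[2])
        a=(q-c)@U;b=(q-c)@Y
        print(n,S[k],"c",c.round(),"n",nn.round(3),"angle",np.arccos(nn[2]).round(3),"yaw",yaw.round(3),"std",d.std().round(1),"along",np.percentile(a,[.2,1,99,99.8]).round(),"wid",np.percentile(b,[.2,99.8]).round(), "U",U.round(3),"top",(c+U*np.percentile(a,99.5)).round())
    r=P[(i["range_z"]>0)]
    hsv=cv2.cvtColor(i["color"],cv2.COLOR_RGB2HSV)
    w=(hsv[...,1]<40)&(hsv[...,2]>170)&(P[...,0]>350)&(P[...,0]<720)&(P[...,1]<-100)&(P[...,1]>-420)&(P[...,2]>110)&(P[...,2]<200)
    print("white",w.sum(),np.percentile(P[w],[2,50,98],axis=0).round() if w.any() else 0)
    k=(i["range_z"]>0)&(P[...,0]>300)&(P[...,0]<800)&(P[...,1]>-150)&(P[...,1]<600)&(P[...,2]<20)
    print("table z",np.median(P[k][:,2]))
E
```

```text
top [ 263  189   90   58 3455] c [488.  12. 214.] n [-0.848  0.133  0.513] angle 1.032 yaw -0.156 std 1.0 along [-76. -74.  70.  72.] wid [-87.  87.] U [ 0.507 -0.08   0.858] top [524.   7. 275.]
top [ 133  193  106   42 2964] c [493. 253. 228.] n [-0.914 -0.152  0.376] angle 1.185 yaw 0.164 std 0.9 along [-75. -73.  69.  72.] wid [-86.  86.] U [0.371 0.061 0.927] top [519. 257. 293.]
top [ 395  218  104   40 2857] c [ 458. -281.  215.] n [-0.904  0.09   0.418] angle 1.14 yaw -0.099 std 0.9 along [-77. -75.  69.  71.] wid [-86.  86.] U [ 0.416 -0.041  0.908] top [ 487. -283.  279.]
white 403 [[ 441. -381.  124.]
 [ 558. -238.  132.]
 [ 579. -188.  138.]]
table z 0.11514252177255457
side [ 423  137   84   72 3921] c [ 455. -278.  213.] n [-0.903  0.086  0.42 ] angle 1.137 yaw -0.095 std 1.1 along [-73. -71.  69.  73.] wid [-89.  85.] U [ 0.418 -0.04   0.907] top [ 485. -280.  278.]
side [ 281  174   93   72 5003] c [485.  13. 212.] n [-0.848  0.134  0.513] angle 1.033 yaw -0.157 std 1.2 along [-74. -72.  71.  74.] wid [-87.  85.] U [ 0.506 -0.08   0.859] top [522.   7. 275.]
side [ 154  205  110   87 4911] c [490. 254. 227.] n [-0.915 -0.153  0.375] angle 1.187 yaw 0.166 std 1.1 along [-74. -72.  70.  72.] wid [-87.  85.] U [0.369 0.062 0.927] top [516. 258. 293.]
white 216 [[ 441. -378.  126.]
 [ 558. -203.  134.]
 [ 575. -189.  139.]]
table z 1.1533794910246797
```

Emit:
{"name": "step_arm", "arguments": {
  "plan": [
    {"dz":-0.13,"az":-0.072,"gripper":0},
    {"dz":-0.13,"az":-0.072,"gripper":0},
    {"dz":-0.13,"az":-0.072,"gripper":0},
    {"dz":-0.13,"gripper":0},
    {"dx":-0.03,"dy":-0.124,"gripper":0},
    {"dx":-0.03,"dy":-0.124,"gripper":0},
    {"dx":-0.03,"dy":-0.124,"gripper":0},
    {"dx":-0.03,"dy":-0.124,"gripper":0},
    {"dx":-0.03,"dy":-0.124,"gripper":0},
    {"dx":-0.072,"dy":-0.098,"gripper":0},
    {"dx":-0.072,"dy":-0.098,"gripper":0},
    {"dx":-0.072,"dy":-0.098,"gripper":0},
    {"dx":-0.072,"dy":-0.098,"gripper":0},
    {"dx":-0.072,"dy":-0.098,"gripper":0},
    {"dx":-0.072,"dy":-0.098,"gripper":0},
    {"dx":-0.072,"dy":-0.098,"gripper":0},
    {"dx":-0.072,"dy":-0.098,"gripper":0}
  ]
}}

```text
invalid input
```

Emit:
{"name": "step_arm", "arguments": {
  "plan": [
    {"dx":0.0,"dy":0.0,"dz":-0.13,"ax":0.0,"ay":0.0,"az":-0.072,"gripper":0.0},
    {"dx":0.0,"dy":0.0,"dz":-0.13,"ax":0.0,"ay":0.0,"az":-0.072,"gripper":0.0},
    {"dx":0.0,"dy":0.0,"dz":-0.13,"ax":0.0,"ay":0.0,"az":-0.072,"gripper":0.0},
    {"dx":0.0,"dy":0.0,"dz":-0.13,"ax":0.0,"ay":0.0,"az":0.0,"gripper":0.0}
  ]
}}

```text
clock: 0.6
eef_pos: [274.3, 588.9, 410.1]
tool_rot: [-3.141, -0.0, 3.046]
force: [0.5, 0.3, -1.5]
width: 12.2
gripper_force: 0.0
```

All seven keys are required. Moving on to A and then B.

Emit:
{"name": "step_arm", "arguments": {
  "plan": [
    {"dx":-0.03,"dy":-0.124,"dz":0,"ax":0,"ay":0,"az":0,"gripper":0},
    {"dx":-0.03,"dy":-0.124,"dz":0,"ax":0,"ay":0,"az":0,"gripper":0},
    {"dx":-0.03,"dy":-0.124,"dz":0,"ax":0,"ay":0,"az":0,"gripper":0},
    {"dx":-0.03,"dy":-0.124,"dz":0,"ax":0,"ay":0,"az":0,"gripper":0},
    {"dx":-0.03,"dy":-0.124,"dz":0,"ax":0,"ay":0,"az":0,"gripper":0},
    {"dx":-0.072,"dy":-0.098,"dz":0,"ax":0,"ay":0,"az":0,"gripper":0},
    {"dx":-0.072,"dy":-0.098,"dz":0,"ax":0,"ay":0,"az":0,"gripper":0},
    {"dx":-0.072,"dy":-0.098,"dz":0,"ax":0,"ay":0,"az":0,"gripper":0},
    {"dx":-0.072,"dy":-0.098,"dz":0,"ax":0,"ay":0,"az":0,"gripper":0},
    {"dx":-0.072,"dy":-0.098,"dz":0,"ax":0,"ay":0,"az":0,"gripper":0},
    {"dx":-0.072,"dy":-0.098,"dz":0,"ax":0,"ay":0,"az":0,"gripper":0},
    {"dx":-0.072,"dy":-0.098,"dz":0,"ax":0,"ay":0,"az":0,"gripper":0},
    {"dx":-0.072,"dy":-0.098,"dz":0,"ax":0,"ay":0,"az":0,"gripper":0}
  ]
}}

```text
clock: 2.22
eef_pos: [450.8, 147.9, 409.0]
tool_rot: [-3.141, -0.001, 3.045]
force: [-0.8, -0.5, -0.4]
width: -0.3
gripper_force: 0.0
```

Emit:
{"name": "step_arm", "arguments": {
  "plan": [
    {"dx":-0.006,"dy":-0.119,"dz":0,"ax":0,"ay":0,"az":0,"gripper":0},
    {"dx":-0.006,"dy":-0.119,"dz":0,"ax":0,"ay":0,"az":0,"gripper":0},
    {"dx":-0.006,"dy":-0.119,"dz":0,"ax":0,"ay":0,"az":0,"gripper":0},
    {"dx":-0.006,"dy":-0.119,"dz":0,"ax":0,"ay":0,"az":0,"gripper":0},
    {"dx":-0.006,"dy":-0.119,"dz":0,"ax":0,"ay":0,"az":0,"gripper":0},
    {"dx":-0.006,"dy":-0.119,"dz":0,"ax":0,"ay":0,"az":0,"gripper":0},
    {"dx":-0.006,"dy":-0.119,"dz":0,"ax":0,"ay":0,"az":0,"gripper":0},
    {"dx":-0.006,"dy":-0.119,"dz":0,"ax":0,"ay":0,"az":0,"gripper":0},
    {"dx":-0.006,"dy":-0.119,"dz":0,"ax":0,"ay":0,"az":0,"gripper":0},
    {"dx":-0.006,"dy":-0.119,"dz":0,"ax":0,"ay":0,"az":0,"gripper":0},
    {"dx":-0.006,"dy":-0.119,"dz":0,"ax":0,"ay":0,"az":0,"gripper":0},
    {"dx":-0.006,"dy":-0.119,"dz":0,"ax":0,"ay":0,"az":0,"gripper":0}
  ]
}}

```text
clock: 3.72
eef_pos: [430.5, -280.4, 409.0]
tool_rot: [3.141, -0.001, 3.045]
force: [0.1, -0.2, 0.9]
width: -0.0
gripper_force: 0.0
```

Emit:
{"name": "step_arm", "arguments": {
  "plan": [
    {"dx":0,"dy":0,"dz":0.11,"ax":0,"ay":0,"az":0,"gripper":0},
    {"dx":0,"dy":0,"dz":0.11,"ax":0,"ay":0,"az":0,"gripper":0},
    {"dx":0,"dy":0,"dz":0.11,"ax":0,"ay":0,"az":0,"gripper":0},
    {"dx":0,"dy":0,"dz":0.11,"ax":0,"ay":0,"az":0,"gripper":0},
    {"dx":0,"dy":0,"dz":0.01,"ax":0,"ay":0,"az":0,"gripper":0},
    {"dx":0,"dy":0,"dz":0,"ax":0,"ay":0,"az":0,"gripper":0}
  ]
}}

```text
clock: 4.47
eef_pos: [431.1, -279.8, 274.9]
tool_rot: [-3.141, 0.001, 3.045]
force: [0.4, 0.6, -0.7]
width: -0.5
gripper_force: 0.0
```

```bash
python3 - <<'E'
from cell import ctrl
import cv2,numpy as np
s=ctrl.read_state();print(s["eef_pos"].round(1),s["force"].round(2),s["qpos"].round(2))
i=ctrl.get_image("side")
cv2.imwrite("pics/s2.png",cv2.resize(i["color"][80:280,320:640,::-1],None,fx=2,fy=2))
# front-corner path on the lid's outer face, TCP offsets (tip 22 below, 11 ahead)
h=np.array([432,139.]);t=np.linspace(1.138,0,13)
print(np.c_[t,h[0]+.995*(120*np.cos(t)-8*np.sin(t))-11,h[1]+120*np.sin(t)+8*np.cos(t)+22].round(2).tolist())
E
```

```text
[ 431.1 -279.8  274.9] [ 0.36  0.64 -0.67] [ 0.25  0.43  0.39  1.87 -0.21  0.88  2.21]
[[1.14, 463.85, 273.29], [1.04, 474.24, 268.71], [0.95, 484.15, 263.16], [0.85, 493.49, 256.69], [0.76, 502.18, 249.36], [0.66, 510.14, 241.24], [0.57, 517.3, 232.39], [0.47, 523.59, 222.91], [0.38, 528.96, 212.87], [0.28, 533.37, 202.36], [0.19, 536.76, 191.48], [0.09, 539.11, 180.33], [0.0, 540.4, 169.0]]
```

View pics/s2.png

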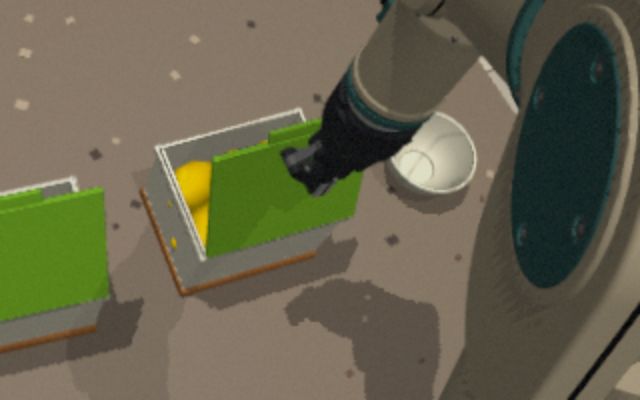

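The view shows the fingertips just short of the lid's outer face (crop ~(305,170)), near the middle of its free edge. I'll push slowly along the arc.

Emit:
{"name": "step_arm", "arguments": {
  "plan": [
    {"dx":-0.035,"dy":0,"dz":0,"ax":0,"ay":0,"az":0,"gripper":0},
    {"dx":-0.035,"dy":0,"dz":0.002,"ax":0,"ay":0,"az":0,"gripper":0},
    {"dx":-0.02,"dy":0,"dz":0.002,"ax":0,"ay":0,"az":0,"gripper":0},
    {"dx":-0.02,"dy":0,"dz":0.002,"ax":0,"ay":0,"az":0,"gripper":0},
    {"dx":-0.017,"dy":0,"dz":0.008,"ax":0,"ay":0,"az":0,"gripper":0},
    {"dx":-0.017,"dy":0,"dz":0.008,"ax":0,"ay":0,"az":0,"gripper":0},
    {"dx":-0.017,"dy":0,"dz":0.009,"ax":0,"ay":0,"az":0,"gripper":0},
    {"dx":-0.016,"dy":0,"dz":0.009,"ax":0,"ay":0,"az":0,"gripper":0}
  ]
}}

```text
clock: 5.52
eef_pos: [484.0, -284.7, 262.2]
tool_rot: [-3.141, 0.0, 3.045]
force: [-0.3, 0.1, 2.8]
width: 0.1
gripper_force: 0.7
```

```bash
cat >> h.py <<'E'
def lid(n="side"):
    from cell import ctrl
    i=ctrl.get_image(n);P=cloud(i);m=cv2.erode(green(i),np.ones((3,3)))>0
    p=P[m&(i["range_z"]>0)&(P[...,1]<-150)];c=np.median(p,0)
    for _ in range(5):
        nn=np.linalg.svd(p-c,full_matrices=False)[2][2];d=(p-c)@nn;p=p[abs(d)<max(4,2.5*np.std(d))];c=p.mean(0)
    print(n,"lid angle",np.arccos(abs(nn[2])).round(3),"c",c.round(1),len(p));return i
E
python3 - <<'E'
from h import *
from cell import ctrl
s=ctrl.read_state();print(s["eef_pos"].round(1),s["force"].round(2))
i=lid();cv2.imwrite("pics/s3.png",cv2.resize(i["color"][80:280,320:640,::-1],None,fx=2,fy=2))
E
```

```text
[ 484.  -284.7  262.2] [-0.3   0.12  2.82]
side lid angle 0.966 c [ 460.9 -273.4  196.8] 3401
```

View pics/s3.png

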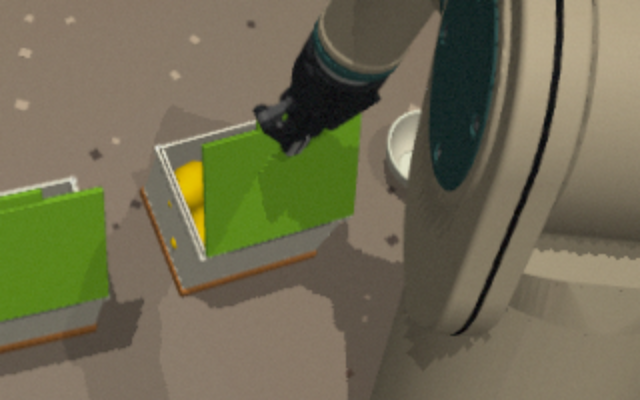

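The lid is following: measured 0.966 rad against 0.95 commanded, with low force. Continuing.

Emit:
{"name": "step_arm", "arguments": {
  "plan": [
    {"dx":-0.016,"dy":0,"dz":0.011,"ax":0,"ay":0,"az":0,"gripper":0},
    {"dx":-0.016,"dy":0,"dz":0.011,"ax":0,"ay":0,"az":0,"gripper":0},
    {"dx":-0.0145,"dy":0,"dz":0.012,"ax":0,"ay":0,"az":0,"gripper":0},
    {"dx":-0.0145,"dy":0,"dz":0.012,"ax":0,"ay":0,"az":0,"gripper":0},
    {"dx":-0.013,"dy":0,"dz":0.0135,"ax":0,"ay":0,"az":0,"gripper":0},
    {"dx":-0.013,"dy":0,"dz":0.0135,"ax":0,"ay":0,"az":0,"gripper":0},
    {"dx":-0.012,"dy":0,"dz":0.015,"ax":0,"ay":0,"az":0,"gripper":0},
    {"dx":-0.012,"dy":0,"dz":0.015,"ax":0,"ay":0,"az":0,"gripper":0},
    {"dx":-0.0105,"dy":0,"dz":0.016,"ax":0,"ay":0,"az":0,"gripper":0},
    {"dx":-0.0105,"dy":0,"dz":0.016,"ax":0,"ay":0,"az":0,"gripper":0}
  ]
}}

```text
clock: 6.82
eef_pos: [523.3, -288.3, 221.5]
tool_rot: [3.142, 0.0, 3.045]
force: [-0.4, 0.0, 1.2]
width: -0.1
gripper_force: 0.6
```

Emit:
{"name": "step_arm", "arguments": {
  "plan": [
    {"dx":-0.009,"dy":0,"dz":0.0165,"ax":0,"ay":0,"az":0,"gripper":0},
    {"dx":-0.009,"dy":0,"dz":0.0165,"ax":0,"ay":0,"az":0,"gripper":0},
    {"dx":-0.0075,"dy":0,"dz":0.0175,"ax":0,"ay":0,"az":0,"gripper":0},
    {"dx":-0.0075,"dy":0,"dz":0.0175,"ax":0,"ay":0,"az":0,"gripper":0},
    {"dx":-0.0055,"dy":0,"dz":0.018,"ax":0,"ay":0,"az":0,"gripper":0},
    {"dx":-0.0055,"dy":0,"dz":0.018,"ax":0,"ay":0,"az":0,"gripper":0}
  ]
}}

```text
clock: 7.58
eef_pos: [536.3, -289.7, 190.2]
tool_rot: [3.142, 0.0, 3.045]
force: [0.9, 0.5, 1.7]
width: -0.2
gripper_force: 0.5
```

```bash
python3 - <<'E'
from h import *
from cell import ctrl
s=ctrl.read_state();print(s["eef_pos"].round(1),s["force"].round(2))
lid();lid("top")
E
```

```text
[ 536.3 -289.7  190.2] [0.94 0.48 1.75]
side lid angle 0.217 c [ 490.7 -273.8  157.9] 3583
top lid angle 0.21 c [ 493.  -253.1  156. ] 2710
```

Emit:
{"name": "step_arm", "arguments": {
  "plan": [
    {"dx":-0.003,"dy":0,"dz":0.012,"ax":0,"ay":0,"az":0,"gripper":0},
    {"dx":-0.003,"dy":0,"dz":0.012,"ax":0,"ay":0,"az":0,"gripper":0},
    {"dx":-0.002,"dy":0,"dz":0.01,"ax":0,"ay":0,"az":0,"gripper":0},
    {"dx":-0.002,"dy":0,"dz":0.01,"ax":0,"ay":0,"az":0,"gripper":0},
    {"dx":-0.002,"dy":0,"dz":0.008,"ax":0,"ay":0,"az":0,"gripper":0},
    {"dx":0,"dy":0,"dz":0.005,"ax":0,"ay":0,"az":0,"gripper":0},
    {"dx":0,"dy":0,"dz":0,"ax":0,"ay":0,"az":0,"gripper":0}
  ]
}}

```text
clock: 8.55
eef_pos: [540.0, -290.1, 173.4]
tool_rot: [-3.141, 0.0, 3.045]
force: [-0.9, 0.7, 0.1]
width: -0.1
gripper_force: 0.0
```

```bash
python3 - <<'E'
from h import *
from cell import ctrl
s=ctrl.read_state();print(s["eef_pos"].round(1),s["force"].round(2))
lid();lid("top")
E
```

```text
[ 540.  -290.1  173.4] [-0.93  0.72  0.05]
side lid angle 0.072 c [ 493.5 -271.6  148.6] 3318
top lid angle 0.069 c [ 495.5 -251.5  147.3] 2596
```

Emit:
{"name": "step_arm", "arguments": {
  "plan": [
    {"dx":0,"dy":0,"dz":0.004,"ax":0,"ay":0,"az":0,"gripper":0},
    {"dx":0,"dy":0,"dz":0.004,"ax":0,"ay":0,"az":0,"gripper":0},
    {"dx":0,"dy":0,"dz":0.004,"ax":0,"ay":0,"az":0,"gripper":0},
    {"dx":0,"dy":0,"dz":0.004,"ax":0,"ay":0,"az":0,"gripper":0},
    {"dx":0,"dy":0,"dz":0.002,"ax":0,"ay":0,"az":0,"gripper":0},
    {"dx":0,"dy":0,"dz":0,"ax":0,"ay":0,"az":0,"gripper":0}
  ]
}}

```text
clock: 9.4
eef_pos: [539.6, -290.0, 168.0]
tool_rot: [3.141, -0.0, 3.045]
force: [-0.1, -0.0, 0.2]
width: -0.4
gripper_force: 0.3
```

```bash
python3 - <<'E'
from h import *
from cell import ctrl
s=ctrl.read_state();print(s["eef_pos"].round(1),s["force"].round(2))
lid();lid("top")
E
```

```text
[ 539.6 -290.   168. ] [-0.07 -0.05  0.24]
side lid angle 0.025 c [ 493.7 -271.1  145.7] 3213
top lid angle 0.024 c [ 495.7 -250.9  144.5] 2551
```

Emit:
{"name": "step_arm", "arguments": {
  "plan": [
    {"dx":0,"dy":0,"dz":0.002,"ax":0,"ay":0,"az":0,"gripper":0},
    {"dx":0,"dy":0,"dz":0.002,"ax":0,"ay":0,"az":0,"gripper":0},
    {"dx":0,"dy":0,"dz":0.002,"ax":0,"ay":0,"az":0,"gripper":0},
    {"dx":0,"dy":0,"dz":0,"ax":0,"ay":0,"az":0,"gripper":0}
  ]
}}

```text
clock: 10.0
eef_pos: [539.7, -290.0, 166.2]
tool_rot: [3.142, -0.0, 3.045]
force: [-0.0, -0.2, 0.8]
width: 0.3
gripper_force: 0.1
```

Emit:
{"name": "step_arm", "arguments": {
  "plan": [
    {"dx":0,"dy":0,"dz":0.002,"ax":0,"ay":0,"az":0,"gripper":0},
    {"dx":0,"dy":0,"dz":0,"ax":0,"ay":0,"az":0,"gripper":0}
  ]
}}

```text
clock: 10.25
eef_pos: [539.7, -290.0, 165.6]
tool_rot: [3.142, -0.0, 3.045]
force: [0.2, -0.4, -0.0]
width: 0.1
gripper_force: 0.1
```

```bash
python3 - <<'E'
from h import *
from cell import ctrl
s=ctrl.read_state();print(s["eef_pos"].round(1),s["force"].round(2))
lid();lid("top")
E
```

```text
[ 539.7 -290.   165.6] [ 0.21 -0.41 -0.01]
side lid angle 0.007 c [ 493.9 -271.1  144.3] 3158
top lid angle 0.004 c [ 495.7 -250.8  143.3] 2510
```

Emit:
{"name": "step_arm", "arguments": {
  "plan": [
    {"dx":0,"dy":0,"dz":0.002,"ax":0,"ay":0,"az":0,"gripper":0},
    {"dx":0,"dy":0,"dz":0,"ax":0,"ay":0,"az":0,"gripper":0}
  ]
}}

```text
clock: 10.6
eef_pos: [539.8, -290.0, 165.1]
tool_rot: [3.142, -0.0, 3.045]
force: [0.0, -0.2, 0.6]
width: -0.1
gripper_force: 0.2
```

```bash
python3 - <<'E'
from h import *
from cell import ctrl
s=ctrl.read_state();print(s["eef_pos"].round(1),s["force"].round(2))
lid();lid("top")
E
```

```text
[ 539.8 -290.   165.1] [ 0.05 -0.24  0.65]
side lid angle 0.001 c [ 493.9 -270.9  144.1] 3158
top lid angle 0.002 c [ 495.8 -250.4  143. ] 2502
```

Emit:
{"name": "step_arm", "arguments": {
  "plan": [
    {"dx":0,"dy":0,"dz":0.0015,"ax":0,"ay":0,"az":0,"gripper":0},
    {"dx":0,"dy":0,"dz":0,"ax":0,"ay":0,"az":0,"gripper":0}
  ]
}}

```text
clock: 10.95
eef_pos: [539.8, -290.0, 165.0]
tool_rot: [3.142, 0.0, 3.045]
force: [-0.8, 0.5, 3.8]
width: -0.1
gripper_force: 2.1
```

```bash
python3 - <<'E'
from h import *
from cell import ctrl
f=[]
for k in range(4):
    lid();s=ctrl.read_state();f.append(s["force"][2])
print(s["eef_pos"].round(2),np.round(f,2),s["tau"].round(2))
E
```

```text
side lid angle 0.003 c [ 493.9 -270.8  144. ] 3155
side lid angle 0.003 c [ 493.8 -270.9  144. ] 3154
side lid angle 0.003 c [ 493.9 -270.9  144. ] 3159
side lid angle 0.004 c [ 493.9 -271.1  144. ] 3163
[ 539.76 -290.    164.95] [4.52 4.83 4.92 5.9 ] [ 2.000e-01 -5.175e+01  5.150e+00 -1.489e+01  1.000e-02 -5.100e-01
  0.000e+00]
```

The force rose to about 5 N with no further travel, so the lid is at its stop. Retreating straight up.

Emit:
{"name": "step_arm", "arguments": {
  "plan": [
    {"dx":0,"dy":0,"dz":-0.01,"ax":0,"ay":0,"az":0,"gripper":0},
    {"dx":0,"dy":0,"dz":-0.04,"ax":0,"ay":0,"az":0,"gripper":0},
    {"dx":0,"dy":0,"dz":-0.1,"ax":0,"ay":0,"az":0,"gripper":0},
    {"dx":0,"dy":0,"dz":-0.1,"ax":0,"ay":0,"az":0,"gripper":0},
    {"dx":0,"dy":0,"dz":-0.1,"ax":0,"ay":0,"az":0,"gripper":0},
    {"dx":0,"dy":0,"dz":-0.05,"ax":0,"ay":0,"az":0,"gripper":0},
    {"dx":0,"dy":0,"dz":0,"ax":0,"ay":0,"az":0,"gripper":0},
    {"dx":0,"dy":0,"dz":0,"ax":0,"ay":0,"az":0,"gripper":0}
  ]
}}

```text
clock: 12.15
eef_pos: [539.2, -289.5, 283.5]
tool_rot: [3.141, -0.002, 3.045]
force: [0.5, 0.3, 0.2]
width: -0.1
gripper_force: 0.0
```

```bash
python3 - <<'E'
from h import *
from cell import ctrl
i=lid("top");i=lid();cv2.imwrite("pics/s4.png",i["color"][:,:,::-1])
s=ctrl.read_state();print(s["eef_pos"].round(1),s["force"].round(2),s["clock"])
E
```

```text
top lid angle 0.001 c [ 495.9 -276.9  143. ] 3989
side lid angle 0.003 c [ 498.3 -283.   144.1] 4032
[ 539.2 -289.6  283.3] [0.3  0.1  0.21] 12.25
```

View pics/s4.png

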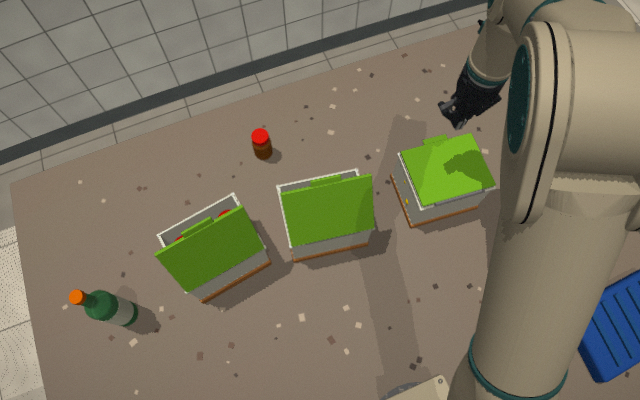

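The lemon lid (around (447,172)) lies flat and closed. The lime lid (325,210) and tomato lid (210,250) are unchanged, and the gripper is clear of everything.

```bash
python3 -c "
from cell import ctrl
print(ctrl.finish_job())"
```

```text
the job is handed in; nothing more can be done
None
```

The lemon box's lid is closed: the cameras measure it within about 0.003 rad of flat, it was pressed shut with about 5–6 N, the tomato and lime lids look unchanged, and the job was handed in at about 12 s.

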